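# Size a shaft collar on the taper gauge and set the tally pointer

### The job

Size the brass collar that stands on the white spot: slide it down the upright taper held in the vise until it stops and press it home square, holding a push of about 10 N (never above 20 N) for half a second, then let go and leave it there. Read the coloured band that shows just under the collar's lower edge and slide the black tally pointer to the mark of the same colour. Leave the two other collars on their black spots, and do not disturb the barometer or the thermometer.

Things in the scene. Friction and masses are not known exactly. Their poses are not given: they have to be found in the camera images.
- mandrel: rigid chrome taper, upright, fixed in the vise. Origin: on its axis, level with the jaw tops (75 mm above the shelf), z up. 85 mm long, diameter 16 mm at the tip, 33.9 mm at the jaws. Bands, mm above origin: yellow 58-74, blue 42-58, red 26-42, else bare. A collar's underside stops at about 66 (yellow), 50 (blue) or 34 (red), 2 to 5 lower when pressed; friction holds it
- mandrel_tip (a point): centre of the taper's flat top end, 85 mm above mandrel's origin
- vise: small dark cast-iron vise bolted to the shelf, base 130 x 90 mm, jaws 90 x 70 mm in plan and 75 mm tall, fixed. Origin: under the taper's axis, on the shelf
- tray: fixed dark wooden board 170 x 190 x 10 mm with one white and two black round spots. Origin: centre of its underside on the shelf
- spot_white (a point): centre of the white spot, on the board's top face, 10 mm above the shelf; the collar to be sized stands on it
- spot_black_1 (a point): centre of a black spot, on the board's top face; holds a collar that stays there
- spot_black_2 (a point): centre of the other black spot, on the board's top face; holds a collar that stays there
- collar_a: brass shaft collar, a plain ring 40 mm outside, 18 mm tall, 120 g; its bore is one of the three sizes the taper tells apart (19.99, 23.35 or 26.71 mm) and which one is not known beforehand. Origin: centre of its underside, z along the bore
- collar_b: brass shaft collar, a plain ring 40 mm outside, 18 mm tall, 120 g; its bore is one of the three sizes the taper tells apart (19.99, 23.35 or 26.71 mm) and which one is not known beforehand. Origin: centre of its underside, z along the bore
- collar_c: brass shaft collar, a plain ring 40 mm outside, 18 mm tall, 120 g; its bore is one of the three sizes the taper tells apart (19.99, 23.35 or 26.71 mm) and which one is not known beforehand. Origin: centre of its underside, z along the bore
- pointer (a joint): position of the tally pointer along its track in m, 0 to 0.12, starts near 0; yellow mark at 0.035, blue at 0.070, red at 0.105. It slides with about 1.5 N of friction and stays where it is left
- pointer_top (a point): centre of the top face of the pointer, a black upright block 28 mm wide across the track, 20 mm along it and 40 mm tall, whose underside is 14.5 mm above the shelf (top at 54.5 mm). Site y axis: the way it slides as the joint value grows
- mark_yellow (a point): point on the centre line of the track level with the yellow mark, on the track's top face 14.5 mm above the shelf (the track is 40 mm wide, 170 mm long); y along the track, from yellow towards red
- mark_blue (a point): the same for the blue mark
- mark_red (a point): the same for the red mark
- barometer: loose squat brass barometer capsule, 76 mm across, 40 mm tall, bystander. Origin: centre of its underside
- thermometer: loose black bakelite thermometer housing 50 x 110 x 32 mm, bystander. Origin: centre of its underside
Mind the look-alikes: they are no part of the job. What is shaped like the collar_c but pink is not meant. Of the things that look like the part that bears pointer, the larger one is meant.

How it is judged:
On the way, in this order (a step that is already met when the one before it is completed fails the run):
1. the collar has stopped on the taper, square to it, and is pressed home by the fingers: the contact forces between collar and taper, added up all round, pass 9 N (a push of about 4 N) (((horizontal distance between collar_a and mandrel below 0.005 m and angle between the z axis of collar_a and the z axis of mandrel, either way round below 0.1 rad and (z of collar_a in the frame of mandrel between 0.058 and 0.07 m or z of collar_a in the frame of mandrel between 0.042 and 0.054 m or z of collar_a in the frame of mandrel between 0.026 and 0.038 m) and contact force between collar_a and mandrel above 9 N and contact force between the fingers and collar_a above 3 N) or (horizontal distance between collar_b and mandrel below 0.005 m and angle between the z axis of collar_b and the z axis of mandrel, either way round below 0.1 rad and (z of collar_b in the frame of mandrel between 0.058 and 0.07 m or z of collar_b in the frame of mandrel between 0.042 and 0.054 m or z of collar_b in the frame of mandrel between 0.026 and 0.038 m) and contact force between collar_b and mandrel above 9 N and contact force between the fingers and collar_b above 3 N) or (horizontal distance between collar_c and mandrel below 0.005 m and angle between the z axis of collar_c and the z axis of mandrel, either way round below 0.1 rad and (z of collar_c in the frame of mandrel between 0.058 and 0.07 m or z of collar_c in the frame of mandrel between 0.042 and 0.054 m or z of collar_c in the frame of mandrel between 0.026 and 0.038 m) and contact force between collar_c and mandrel above 9 N and contact force between the fingers and collar_c above 3 N))), for 0.15 s.
2. with the collar still seated, the pointer stands at the mark of the band it stopped in (((horizontal distance between collar_a and mandrel below 0.005 m and angle between the z axis of collar_a and the z axis of mandrel, either way round below 0.1 rad and ((z of collar_a in the frame of mandrel between 0.058 and 0.07 m and value of joint pointer between 0.028 and 0.042 m) or (z of collar_a in the frame of mandrel between 0.042 and 0.054 m and value of joint pointer between 0.063 and 0.077 m) or (z of collar_a in the frame of mandrel between 0.026 and 0.038 m and value of joint pointer between 0.098 and 0.112 m))) or (horizontal distance between collar_b and mandrel below 0.005 m and angle between the z axis of collar_b and the z axis of mandrel, either way round below 0.1 rad and ((z of collar_b in the frame of mandrel between 0.058 and 0.07 m and value of joint pointer between 0.028 and 0.042 m) or (z of collar_b in the frame of mandrel between 0.042 and 0.054 m and value of joint pointer between 0.063 and 0.077 m) or (z of collar_b in the frame of mandrel between 0.026 and 0.038 m and value of joint pointer between 0.098 and 0.112 m))) or (horizontal distance between collar_c and mandrel below 0.005 m and angle between the z axis of collar_c and the z axis of mandrel, either way round below 0.1 rad and ((z of collar_c in the frame of mandrel between 0.058 and 0.07 m and value of joint pointer between 0.028 and 0.042 m) or (z of collar_c in the frame of mandrel between 0.042 and 0.054 m and value of joint pointer between 0.063 and 0.077 m) or (z of collar_c in the frame of mandrel between 0.026 and 0.038 m and value of joint pointer between 0.098 and 0.112 m))))), for 0.2 s.
At the end, for the whole second after the job is handed in: The collar from the white spot rests released on the taper at its stop (4 mm above to 8 mm below nominal, centred within 5 mm, square within 0.10 rad); the pointer rests within 7 mm of the mark of that colour; the other two collars lie within 15 mm of the black spots' centres (((horizontal distance between collar_a and mandrel below 0.005 m and angle between the z axis of collar_a and the z axis of mandrel, either way round below 0.1 rad and ((z of collar_a in the frame of mandrel between 0.058 and 0.07 m and value of joint pointer between 0.028 and 0.042 m) or (z of collar_a in the frame of mandrel between 0.042 and 0.054 m and value of joint pointer between 0.063 and 0.077 m) or (z of collar_a in the frame of mandrel between 0.026 and 0.038 m and value of joint pointer between 0.098 and 0.112 m)) and linear speed of collar_a below 0.02 m/s and velocity of joint pointer between -0.01 and 0.01 m/s) or (horizontal distance between collar_b and mandrel below 0.005 m and angle between the z axis of collar_b and the z axis of mandrel, either way round below 0.1 rad and ((z of collar_b in the frame of mandrel between 0.058 and 0.07 m and value of joint pointer between 0.028 and 0.042 m) or (z of collar_b in the frame of mandrel between 0.042 and 0.054 m and value of joint pointer between 0.063 and 0.077 m) or (z of collar_b in the frame of mandrel between 0.026 and 0.038 m and value of joint pointer between 0.098 and 0.112 m)) and linear speed of collar_b below 0.02 m/s and velocity of joint pointer between -0.01 and 0.01 m/s) or (horizontal distance between collar_c and mandrel below 0.005 m and angle between the z axis of collar_c and the z axis of mandrel, either way round below 0.1 rad and ((z of collar_c in the frame of mandrel between 0.058 and 0.07 m and value of joint pointer between 0.028 and 0.042 m) or (z of collar_c in the frame of mandrel between 0.042 and 0.054 m and value of joint pointer between 0.063 and 0.077 m) or (z of collar_c in the frame of mandrel between 0.026 and 0.038 m and value of joint pointer between 0.098 and 0.112 m)) and linear speed of collar_c below 0.02 m/s and velocity of joint pointer between -0.01 and 0.01 m/s)) and ((horizontal distance between collar_a and spot_black_1 below 0.015 m and z of collar_a in the frame of tray below 0.014 m) or (horizontal distance between collar_b and spot_black_1 below 0.015 m and z of collar_b in the frame of tray below 0.014 m) or (horizontal distance between collar_c and spot_black_1 below 0.015 m and z of collar_c in the frame of tray below 0.014 m)) and ((horizontal distance between collar_a and spot_black_2 below 0.015 m and z of collar_a in the frame of tray below 0.014 m) or (horizontal distance between collar_b and spot_black_2 below 0.015 m and z of collar_b in the frame of tray below 0.014 m) or (horizontal distance between collar_c and spot_black_2 below 0.015 m and z of collar_c in the frame of tray below 0.014 m))); the robot touches nothing.
It fails at once if the taper or vise is overloaded: contact forces on them, added up all round, pass 60 N (a push of over 20 N) (contact force between anything else and vise above 60 N).
It fails at once if the barometer or the thermometer is pushed more than 15 mm or tipped (distance of any of barometer, thermometer from where it was at the start of the episode above 0.015 m or angle between any of barometer, thermometer's own z axis and vertical above 0.2 rad).
It also fails if it takes over 61 s, if anything falls off the work surface, if the arm or the gripper's body presses on something with over 40 N, if the wrist force passes 120 N, or if a joint passes its speed limit or range.

### The arm

A 6-joint arm with a two-finger parallel gripper is mounted at the origin on the work surface. World frame = base frame: x ahead of the robot, y to its left, z up, the work surface at z = 0. Lengths are in m, angles in rad, forces in N, time in s.
With the tool pointing down it reaches from about 0.425 to 0.925 m from the base axis. Payload 12.5 kg.
Tool frame: the origin (TCP) lies midway between the tips of the shut fingers; the grasp point (between the pads) lies 19 mm behind it (ctrl.pinch_z is the distance from the TCP to the grasp point, in m); z points along the fingers, y is the direction in which the jaws open and shut (so a half turn about z gives the same grasp; the last joint's range is limited). The gripper opens to 85 mm and grips with 20 to 120 N. Pads are 22 mm wide; open, the fingers measure 114 mm over their backs; the gripper's body (76 mm by 85 mm) begins 54 mm behind the grasp point. The pads swing forward as they close: fully open they stand 13 mm farther back than shut.
Start: joints at [1.155, 0.491, 1.559, -0, 1.092, -0.106], TCP at [0.191, 0.595, 0.231] pointing down, gripper open.
Joint ranges: [-3.1, 3.1], [-0.84, 2.19], [0.05, 2.79], [-1.13, 4.28], [0.06, 2.93], [-2.69, 2.69]. Speed limits (rad/s): [2.22, 2.22, 2.79, 3.14, 3.14, 3.14].

### API

Orientations are given as a rotation vector (axis times angle).
In Python, from workcell import telemetry, snapshot, ctrl gives the robot as it stands.
- The arm moves only by the shell command python3 -m inch 'ROWS' [FORCE]. ROWS is JSON, a list of rows, each a list of 7 numbers: the turn, a rotation vector about the tool's x, y, z in degrees, then the shift along the tool's x, y, z in cm, then the finger opening in cm, from 0 to 8.54. In form: [[ax, ay, az, x, y, z, claw], ...]. A call has 1 to 5 rows; each row is the pose to reach, as a shift and turn from the pose commanded when the call began, along the tool's axes at that moment; what a row does not reach only later rows make up. A row lasts 1/12 s, in which the tool goes at most 41.7 mm and 7.16 degrees, less where a joint would pass 70% of its speed; a pose out of reach is approached as far as the arm can. A call with a gripper value outside its range is refused whole. The fingers move at their own pace and stop on an object; FORCE is the grip in N (left out, the last holds). Time passes only in rows, so rows that repeat a pose let the fingers close. It gives the time, the measured TCP pose, the force and the opening at its end, in the units of the state.
- telemetry.get_obs(): the state, without advancing time (a new reading comes with each control period).
- snapshot(name): name is "scene" or "top" or "wrist"; returns a dict with "color" (400x640x3 uint8, blue, green, red), "z_map" (400x640 float32, m along the optical axis (not along the pixel's ray), 0 where there is no reading), "K" (3x3 intrinsics, pixels), "k1" (the pictures are not rectified: a ray, as slopes to the right and down, at radius r is drawn at 1 + k1 r^2 times it, then the intrinsics apply), "R" (3x3) and "t" (3): a world point X has camera coordinates R X + t. Camera axes: x right, y down, z forward; pixel columns grow to the right and rows downward; lengths in m; the calibration is good to about 2 mm. A picture is of the moment at which its call begins.
- ctrl.hand_in(): hands the job in, once; it reports no verdict.
The state is a dict: "time_s": time; "joints": joint angles; "qvel": joint speeds; "tau": joint torques, N m; "tool_pos": TCP position; "orientation": TCP orientation; "wrist_force": force on the tool from outside, world axes, zero at the start; "wrist_torque": the same for the moment, N m; "width": finger opening in m.
Only numpy, scipy, OpenCV 4.12 (cv2) and the standard library are available. Lean on these libraries where they do the work, as an engineer would, in place of code of your own. Each camera call takes 0.05 s, during which the arm holds its last target. There are 200 camera calls.

## Working session

There is one attempt and no reset: what is moved stays moved. The work goes in short steps, Python scripts to look and compute and a shell command to move; the robot and the scene stay as the last step left them, time stands still between calls to the robot, and variables do not carry over. Pictures are saved under pics/ and viewed, about 8 in all and at most 12, crops included, and the job is handed in when it is done.

```bash
mkdir -p pics; ls
cat > h.py <<'E'
import numpy as np, cv2
from workcell import telemetry, snapshot, ctrl
from scipy.spatial.transform import Rotation as Ro
def rays(s,uv):
    uv=np.atleast_2d(np.asarray(uv,float)); K=s["K"]
    d=np.c_[(uv[:,0]-K[0,2])/K[0,0],(uv[:,1]-K[1,2])/K[1,1]]
    x=d.copy()
    for _ in range(20): x=d/(1+s["k1"]*(x**2).sum(1,keepdims=True))
    return np.c_[x,np.ones(len(x))]
def plane(s,uv,h):
    r=rays(s,uv)@s["R"]; c=-s["R"].T@s["t"]
    return c+r*((h-c[2])/r[:,2])[:,None]
def depth(s,uv):
    uv=np.atleast_2d(uv).astype(int); z=s["z_map"][uv[:,1],uv[:,0]]
    return (rays(s,uv)*z[:,None]-s["t"])@s["R"]
def tool(P):
    o=telemetry.get_obs(); return Ro.from_rotvec(o["orientation"]).inv().apply(np.asarray(P)-o["tool_pos"])
E
python3 - <<'E'
from h import *
o=telemetry.get_obs()
for k in o: print(k,np.round(o[k],4))
print(Ro.from_rotvec(o["orientation"]).as_matrix().round(3), ctrl.pinch_z)
for n in("scene","top"):
    s=snapshot(n); cv2.imwrite(f"pics/{n}0.png",s["color"]); print(n,s["K"].round(1).tolist(),s["k1"],(-s["R"].T@s["t"]).round(3), s["R"].round(2).tolist())
    np.savez(f"{n}0.npz",**s)
E
```

```text
pics
time_s 0.0
joints [ 1.1554  0.4916  1.5595 -0.      1.0917 -0.1056]
qvel [ 0.0003  0.001  -0.0005 -0.0006  0.0003 -0.0003]
tau [-4.90000e-03 -6.18464e+01 -2.61556e+01 -3.00000e-04  4.40000e-03
 -0.00000e+00]
tool_pos [0.1904 0.595  0.2307]
orientation [-4.8460e-01 -3.1037e+00  1.7000e-03]
wrist_force [-0.0466 -1.4468 -0.2504]
wrist_torque [ 0.0113 -0.0104 -0.0082]
width 0.0856
[[-0.952  0.305 -0.   ]
 [ 0.305  0.952 -0.001]
 [ 0.    -0.001 -1.   ]] 0.0187
scene [[473.3, 0.0, 318.1], [0.0, 473.3, 197.6], [0.0, 0.0, 1.0]] 0.027178668875466057 [ 0.877 -0.626  1.084] [[0.88, 0.48, -0.0], [0.38, -0.7, -0.61], [-0.29, 0.53, -0.8]]
top [[433.6, 0.0, 318.8], [0.0, 433.6, 209.3], [0.0, 0.0, 1.0]] -0.028797088793857107 [ 0.329 -0.018  1.255] [[0.02, -1.0, -0.02], [-0.98, -0.02, -0.18], [0.18, 0.02, -0.98]]
```

View pics/top0.png

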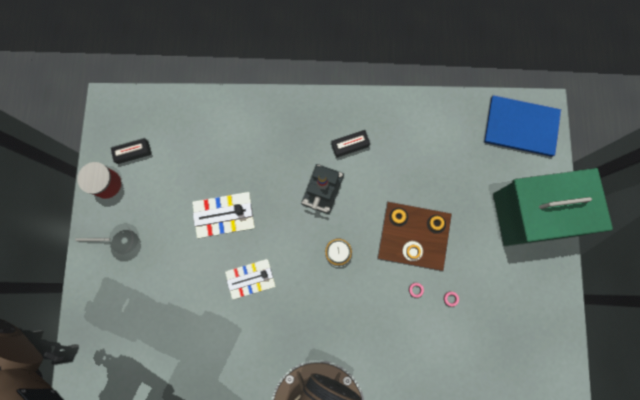

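View pics/scene0.png

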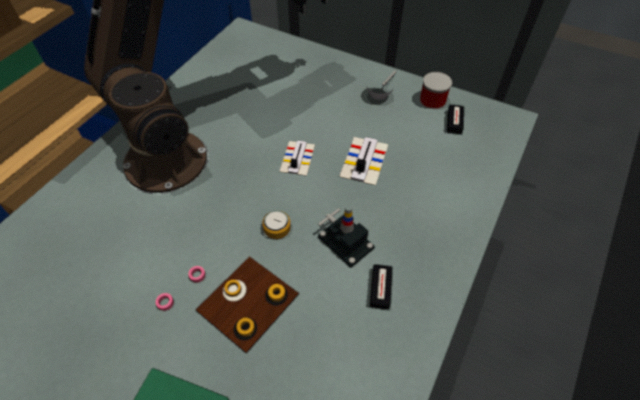

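The top view shows the vise at (322,188), the tray at (415,237), the white-spot collar at (413,251), and black-spot collars at (399,216) and (437,222). There are two pink rings at (416,290) and (452,299), which are look-alikes. There are two tally tracks, at (223,214) and (250,278). The first looks larger, so I'll measure both and confirm in a crop.

Run:
```python
from h import *
def blobs(s,lo,hi,box,h,mn=8,name=""):
    hsv=cv2.cvtColor(s["color"],cv2.COLOR_BGR2HSV); m=cv2.inRange(hsv,np.array(lo),np.array(hi))
    k=np.zeros_like(m);x0,y0,x1,y1=box;k[y0:y1,x0:x1]=255;m&=k
    for c in cv2.findContours(m,cv2.RETR_EXTERNAL,cv2.CHAIN_APPROX_NONE)[0]:
        if cv2.contourArea(c)<mn: continue
        (u,v),(w,hh),a=cv2.minAreaRect(c); x,y,bw,bh=cv2.boundingRect(c)
        print(name,"px",round(u,1),round(v,1),"wh",round(w,1),round(hh,1),"bbox",x,y,bw,bh,"P",plane(s,(u,v),h)[0].round(4),"dz",depth(s,(u,v))[0].round(3))
T=dict(np.load("top0.npz")); S=dict(np.load("scene0.npz"))
for n,s,bt,bv,bl in(("top",T,(375,200,455,275),(300,155,350,220),(180,180,290,305)),("scene",S,(190,250,305,355),(310,195,380,270),(270,130,395,190))):
    blobs(s,(15,110,60),(35,255,255),bt,0.028,10,n+" brass")
    blobs(s,(0,0,175),(179,60,255),bt,0.010,10,n+" white")
    blobs(s,(0,0,140),(179,60,255),bl,0.0145,60,n+" board")
    blobs(s,(0,0,0),(179,255,60),bl,0.0545,5,n+" black")
    for cn,lo,hi in(("y",(20,120,120),(35,255,255)),("b",(100,120,60),(130,255,255)),("r",(0,150,80),(10,255,255))):
        blobs(s,lo,hi,bl,0.0145,4,n+cn)
a=cv2.resize(T["color"][180:305,180:290],None,fx=4,fy=4,interpolation=cv2.INTER_CUBIC)
b=cv2.resize(S["color"][200:270,310:380],None,fx=5,fy=5,interpolation=cv2.INTER_CUBIC)
c=np.zeros((500,800,3),np.uint8);c[:,:440]=a;c[:350,445:795]=b;cv2.imwrite("pics/crop1.png",c)
```

```text
top brass px 413.5 251.5 wh 13.0 13.0 bbox 407 245 14 14 P [ 0.432  -0.2628  0.028 ] dz [ 0.435 -0.264  0.014]
top brass px 436.5 222.5 wh 15.0 15.0 bbox 429 215 16 16 P [ 0.5159 -0.3298  0.028 ] dz [ 0.52  -0.333  0.01 ]
top brass px 398.5 215.5 wh 15.0 15.0 bbox 391 208 16 16 P [ 0.5342 -0.2216  0.028 ] dz [ 0.539 -0.224  0.007]
top white px 413.0 251.5 wh 7.0 6.0 bbox 410 248 7 8 P [ 0.4335 -0.265   0.01  ] dz [ 0.435 -0.264  0.014]
top white px 411.9 249.5 wh 16.8 19.1 bbox 403 241 20 19 P [ 0.4393 -0.2621  0.01  ] dz [ 0.44  -0.259  0.011]
top board px 234.5 242.0 wh 109.0 124.0 bbox 180 180 110 125 P [0.4505 0.248  0.0145] dz [0.455 0.253 0.001]
top black px 238.7 210.3 wh 6.9 5.8 bbox 236 206 7 9 P [0.5363 0.2324 0.0545] dz [0.537 0.234 0.057]
topy px 258.5 286.5 wh 7.0 3.0 bbox 257 283 4 8 P [0.3257 0.173  0.0145] dz [0.327 0.176 0.003]
topy px 253.3 266.7 wh 7.3 2.7 bbox 252 263 4 8 P [0.3811 0.1904 0.0145] dz [0.383 0.193 0.002]
topy px 233.0 225.5 wh 11.0 4.0 bbox 231 220 5 12 P [0.4983 0.255  0.0145] dz [0.501 0.257 0.007]
topy px 229.4 200.0 wh 10.0 4.1 bbox 227 195 6 11
[... 1995 characters left out ...]
 0.003]
sceney px 350.1 162.3 wh 10.6 3.7 bbox 345 160 11 6 P [0.5032 0.249  0.0145] dz [0.498 0.26  0.002]
sceney px 286.5 160.0 wh 2.0 7.0 bbox 283 159 8 3 P [0.33   0.1658 0.0145] dz [0.324 0.171 0.006]
sceneb px 376.9 159.6 wh 10.2 2.2 bbox 372 158 11 4 P [0.5692 0.2973 0.0145] dz [0.563 0.306 0.005]
sceneb px 307.0 156.5 wh 1.0 6.0 bbox 304 156 7 2 P [0.3774 0.2077 0.0145] dz [0.372 0.218 0.004]
sceneb px 352.5 154.1 wh 9.2 2.4 bbox 348 153 10 4 P [0.4946 0.2824 0.0145] dz [0.49  0.29  0.006]
scener px 379.5 151.5 wh 9.4 2.4 bbox 375 150 10 4 P [0.5626 0.3314 0.0145] dz [0.557 0.343 0.003]
scener px 355.4 146.2 wh 9.2 2.2 bbox 351 145 10 4 P [0.4882 0.3163 0.0145] dz [0.482 0.328 0.001]
```

View pics/crop1.png

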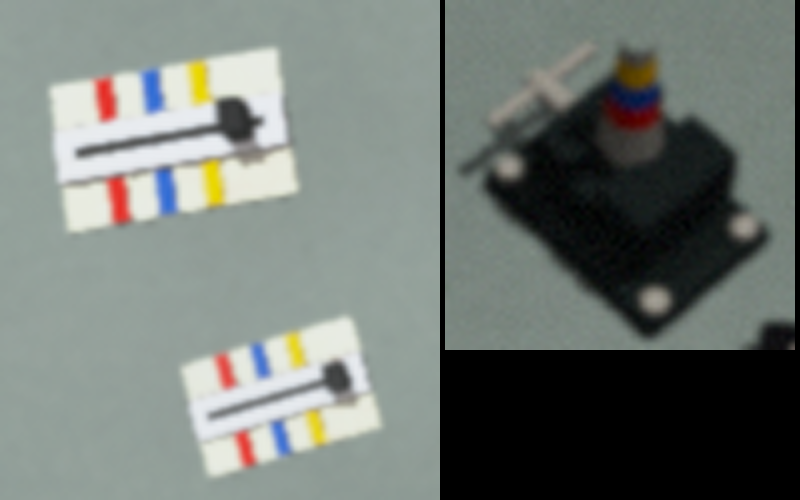

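The crop confirms that the upper track, at top-view pixel (223,214), is the larger one. Its marks are 35 mm apart, against about 25 mm on the small one, so it's the one meant. The taper's bands read yellow, blue, red going down. The collar positions from the two views agree to 2 mm. Next I'll locate the taper roughly and check the wrist camera mount.

Run:
```python
from h import *
T=dict(np.load("top0.npz")); S=dict(np.load("scene0.npz"))
for s,b in((T,(300,155,350,220)),(S,(325,200,370,245))):
    hsv=cv2.cvtColor(s["color"],cv2.COLOR_BGR2HSV)
    for n,lo,hi,h in(("y",(18,110,70),(38,255,255),.141),("b",(100,110,40),(130,255,255),.125),("r",(0,120,60),(12,255,255),.109)):
        m=cv2.inRange(hsv,lo,hi);k=np.zeros_like(m);k[b[1]:b[3],b[0]:b[2]]=255
        v,u=np.nonzero(m&k)
        if len(u): print(n,len(u),u.mean().round(1),v.mean().round(1),plane(s,(u.mean(),v.mean()),h).round(3))
w=snapshot("wrist");o=telemetry.get_obs();R=Ro.from_rotvec(o["orientation"])
print("cam in tool",R.inv().apply(-w["R"].T@w["t"]-o["tool_pos"]).round(4),(R.inv().as_matrix()@w["R"].T).round(3).tolist(),w["K"].tolist(),w["k1"])
for n,P in(("pre-vise",(.55,.25,.28)),("above vise",(.60,0,.28)),("collar",(.433,-.264,.15))): print(n,(100*tool(P)).round(2))
```

```text
y 6 322.0 180.2 [[ 0.606 -0.002  0.141]]
y 31 347.8 214.1 [[ 0.617 -0.008  0.141]]
b 25 347.2 218.7 [[ 0.617 -0.011  0.125]]
r 23 347.0 223.7 [[ 0.619 -0.014  0.109]]
cam in tool [ 0.0842 -0.0003 -0.1428] [[0.001, -0.947, -0.323], [1.0, 0.001, 0.001], [-0.0, -0.323, 0.947]] [[278.9913422377025, 0.0, 316.6039851335143], [0.0, 278.9913422377025, 196.0952210303304], [0.0, 0.0, 1.0]] -0.048523515197169506
pre-vise [-44.76 -21.91  -4.9 ]
above vise [-57.15 -44.2   -4.88]
collar [-49.29 -74.42   8.14]
```

```bash
python3 -m inch '[[0,0,0,-3.5,-1.7,-0.5,8.54],[0,0,0,-7,-3.4,-1,8.54],[0,0,0,-10.5,-5.1,-1.5,8.54],[0,0,0,-14,-6.8,-2,8.54],[0,0,0,-17.5,-8.5,-2.5,8.54]]'
python3 -m inch '[[0,0,0,-3.5,-1.7,-0.5,8.54],[0,0,0,-7,-3.4,-1,8.54],[0,0,0,-10.5,-5.1,-1.5,8.54],[0,0,0,-14,-6.8,-2,8.54],[0,0,0,-17.5,-8.5,-2.5,8.54]]'
python3 -m inch '[[0,0,0,-3.3,-1.8,0,8.54],[0,0,0,-6.6,-3.6,0,8.54],[0,0,0,-9.8,-5,0,8.54],[0,0,0,-12,-8.5,0,8.54],[0,0,0,-14,-12,0,8.54]]'
python3 -m inch '[[0,0,0,-2,-3.5,0,8.54],[0,0,0,-4,-7,0,8.54],[0,0,0,-6,-10.5,0,8.54],[0,0,0,-8,-14,0,8.54],[0,0,0,-8.2,-15.2,0,8.54]]'
python3 -m inch '[[0,0,0,0,0,0,8.54],[0,0,0,0,0,0,8.54]]'
python3 - <<'E'
from h import *
s=snapshot("wrist"); np.savez("w1.npz",**s); cv2.imwrite("pics/w1.png",s["color"])
o=telemetry.get_obs();print(o["time_s"],o["tool_pos"],o["orientation"],o["joints"].round(2) if hasattr(o["joints"],'round') else o["joints"])
E
```

```text
time_s: 0.57
tool_pos: [0.3321, 0.4595, 0.2564]
orientation: [-0.484, -3.104, 0.0]
wrist_force: [1.1, 1.0, -0.5]
width: 0.0857
time_s: 0.98
tool_pos: [0.4731, 0.325, 0.2815]
orientation: [-0.485, -3.104, 0.0]
wrist_force: [0.2, 0.6, -0.3]
width: 0.0851
time_s: 1.4
tool_pos: [0.5697, 0.1681, 0.2806]
orientation: [-0.484, -3.103, 0.0]
wrist_force: [1.0, -0.8, -0.4]
width: 0.0852
time_s: 1.82
tool_pos: [0.6015, -0.0047, 0.2808]
orientation: [0.49, 3.103, -0.001]
wrist_force: [0.5, 0.1, -0.6]
width: 0.0855
time_s: 1.98
tool_pos: [0.6003, -0.0002, 0.2811]
orientation: [-0.487, -3.103, -0.001]
wrist_force: [0.8, 0.4, -0.6]
width: 0.0857
2.0333 [0.60029217 0.00065934 0.2811908 ] [-4.84697557e-01 -3.10357548e+00 -5.51595213e-04] [-0.11  0.41  1.56  0.    1.18 -1.37]
```

View pics/w1.png

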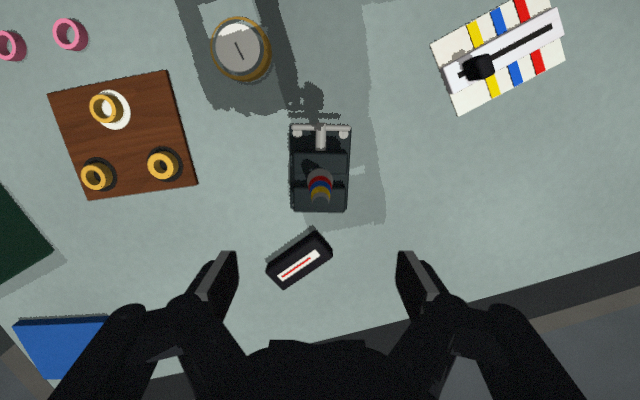

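The wrist view shows the vise with the taper near (320,190), the white-spot collar at (105,108), and the pointer at (478,67). Next I'll take a closer look at the taper's top end.

Run:
```python
from h import *
s=dict(np.load("w1.npz"))
c=s["color"]
cv2.imwrite("pics/c2.png",np.hstack([cv2.resize(c[160:220,290:350],None,fx=6.6,fy=6.6,interpolation=cv2.INTER_CUBIC),cv2.resize(c[80:140,75:135],None,fx=6.6,fy=6.6,interpolation=cv2.INTER_CUBIC)]))
hsv=cv2.cvtColor(c,cv2.COLOR_BGR2HSV)
for n,lo,hi in(("y",(15,90,50),(38,255,255)),("b",(100,110,40),(130,255,255)),("r",(0,110,50),(12,255,255))):
    m=cv2.inRange(hsv,lo,hi);m[:160]=0;m[220:]=0;m[:,:290]=0;m[:,350:]=0
    v,u=np.nonzero(m)
    if len(u): print(n,len(u),u.min(),u.max(),u.mean(),v.min(),v.max())
for uv in((320,195),(320,200)): print(uv,plane(s,uv,.16).round(4),depth(s,uv).round(4))
m=cv2.inRange(hsv,(15,110,60),(38,255,255));m[140:]=0;m[:,:70]=0;m[:,140:]=0
v,u=np.nonzero(m); uc=((u.min()+u.max())/2,(v.min()+v.max())/2);print("collar",uc,np.ptp(u),np.ptp(v),plane(s,uc,.028),plane(s,uc,.019))
```

```text
y 123 311 329 319.780487804878 186 199
b 103 309 330 319.90291262135923 181 192
r 88 308 331 319.2613636363636 176 188
(320, 195) [[0.6057 0.0016 0.16  ]] [[0.607  0.0012 0.1559]]
(320, 200) [[ 0.6107 -0.      0.16  ]] [[ 0.6398 -0.0081  0.0752]]
collar (np.float64(112.0), np.float64(99.0)) 46 46 [[ 0.4271352 -0.2415997  0.028    ]] [[ 0.42502089 -0.24766453  0.019     ]]
```

View pics/c2.png

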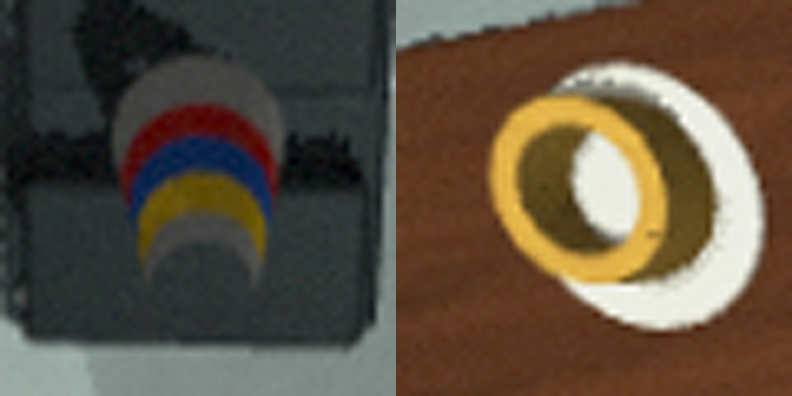

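The tip disc is near pixel (321,204) and the collar's top ring near (103,109), standing on the white spot with nothing else against it. I'll measure both using depth-height masks.

```bash
cat >> h.py <<'E'
def allpts(s):
    v,u=np.mgrid[0:400,0:640]; uv=np.c_[u.ravel(),v.ravel()]; P=depth(s,uv); ok=s["z_map"].ravel()>0
    return uv[ok],P[ok]
def near(s,c,r,z0,z1,h):
    uv,P=allpts(s); m=(np.hypot(*(P[:,:2]-c).T)<r)&(P[:,2]>z0)&(P[:,2]<z1)
    (u,v),rad=cv2.minEnclosingCircle(uv[m].astype(np.float32)); print("n",m.sum(),"mean",P[m].mean(0).round(4),"med z",np.median(P[m,2]).round(4),"circ px",round(u,1),round(v,1),round(rad,1),"->",plane(s,(u,v),h)[0].round(4)); return uv[m],P[m]
E
python3 - <<'E'
from h import *
s=dict(np.load("w1.npz"))
near(s,(.613,0),.03,.154,.175,.16); near(s,(.613,0),.03,.158,.175,.16)
near(s,(.433,-.264),.04,.022,.04,.028); near(s,(.433,-.264),.04,.024,.04,.028)
m=cv2.inRange(cv2.cvtColor(s["color"],cv2.COLOR_BGR2HSV),(18,120,150),(30,255,255));m[140:]=0;m[:,:80]=0;m[:,140:]=0
c=max(cv2.findContours(m,0,1)[0],key=cv2.contourArea);e=cv2.fitEllipse(c);print(e,plane(s,e[0],.028))
for n in("top0","scene0"):
    s=dict(np.load(n+".npz"));near(s,(.613,0),.03,.154,.175,.16)
E
```

```text
n 50 mean [6.087e-01 4.000e-04 1.569e-01] med z 0.1569 circ px 320.0 201.0 8.2 -> [ 6.117e-01 -3.000e-04  1.600e-01]
n 16 mean [0.6087 0.0012 0.1593] med z 0.1595 circ px 320.5 201.0 7.6 -> [6.119e-01 1.000e-04 1.600e-01]
n 435 mean [ 0.434  -0.2605  0.027 ] med z 0.0276 circ px 104.2 108.3 16.0 -> [ 0.4343 -0.2588  0.028 ]
n 392 mean [ 0.4341 -0.2605  0.0275] med z 0.0277 circ px 103.9 108.1 15.6 -> [ 0.4339 -0.259   0.028 ]
((102.14537811279297, 108.23099517822266), (23.882774353027344, 29.677682876586914), 144.77874755859375) [[ 0.43322988 -0.26162702  0.028     ]]
n 6 mean [ 6.070e-01 -2.000e-04  1.578e-01] med z 0.1584 circ px 321.0 178.0 2.2 -> [6.073e-01 3.000e-04 1.600e-01]
n 14 mean [ 0.6174 -0.0083  0.1564] med z 0.1562 circ px 348.4 210.0 2.6 -> [ 0.6182 -0.0089  0.16  ]
```

Run:
```python
from h import *
print((100*tool((.434,-.262,.14))).round(2))
```

```text
[  7.82 -30.09  14.11]
```

```bash
python3 -m inch '[[0,0,0,1,-3.8,0,8.54],[0,0,0,2,-7.6,0,8.54],[0,0,0,3,-11.4,0,8.54],[0,0,0,4,-15.2,0.5,8.54],[0,0,0,5,-19,2,8.54]]'
python3 -m inch '[[0,0,0,0.9,-3.5,2,8.54],[0,0,0,1.8,-7,4,8.54],[0,0,0,2.6,-9.8,6.5,8.54],[0,0,0,2.8,-11,9.2,8.54],[0,0,0,2.8,-11.1,10.1,8.54]]'
python3 -m inch '[[0,0,0,0,0,0,8.54],[0,0,0,0,0,0,8.54]]'
python3 - <<'E'
from h import *
s=snapshot("wrist"); np.savez("w2.npz",**s); cv2.imwrite("pics/w2.png",s["color"])
o=telemetry.get_obs();print(o["tool_pos"])
near(s,(.434,-.262),.04,.022,.04,.028)
m=cv2.inRange(cv2.cvtColor(s["color"],cv2.COLOR_BGR2HSV),(18,120,150),(30,255,255))
for c in cv2.findContours(m,0,1)[0]:
    if cv2.contourArea(c)>300: e=cv2.fitEllipse(c);print(np.round(e[0],1),np.round(e[1],1),plane(s,e[0],.028))
E
```

```text
time_s: 2.45
tool_pos: [0.495, -0.1652, 0.2629]
orientation: [0.48, 3.101, -0.001]
wrist_force: [1.3, -1.5, 0.4]
width: 0.0854
time_s: 2.87
tool_pos: [0.4333, -0.2625, 0.1578]
orientation: [-0.486, -3.101, -0.003]
wrist_force: [-0.3, 0.0, -0.6]
width: 0.0855
time_s: 3.03
tool_pos: [0.4357, -0.2615, 0.1609]
orientation: [-0.482, -3.104, -0.001]
wrist_force: [0.1, -0.5, 0.5]
width: 0.0855
[ 0.43589525 -0.26162342  0.16148872]
n 670 mean [ 0.4323 -0.262   0.0277] med z 0.0281 circ px 315.2 184.1 19.1 -> [ 0.4322 -0.2619  0.028 ]
[281.1 267.4] [28.2 32.9] [[ 0.51509889 -0.32953062  0.028     ]]
[377.2 255.1] [28.5 33.6] [[ 0.53293939 -0.22047073  0.028     ]]
[315.1 184.1] [34.6 36.6] [[ 0.43210388 -0.26200618  0.028     ]]
```

View pics/w2.png

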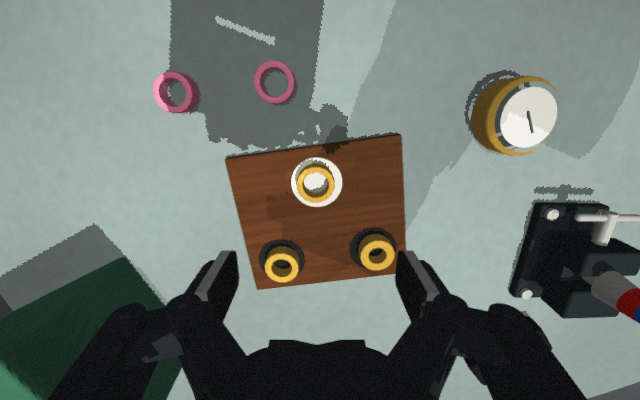

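The collar is at (315,184), clear of the other two. Both fingers will land on either side of it.

```bash
python3 -m inch '[[0,0,0,0.3,-0.1,3.8,8.54],[0,0,0,0.3,-0.1,7.5,8.54],[0,0,0,0.3,-0.1,10.5,8.54],[0,0,0,0.3,-0.1,12.8,8.54],[0,0,0,0.3,-0.1,14.0,8.54]]'
python3 -m inch '[[0,0,0,0,0,0.7,7],[0,0,0,0,0,0.9,5],[0,0,0,0,0,0.9,4.5],[0,0,0,0,0,0.9,4.4],[0,0,0,0,0,0.9,4.4]]' 40
python3 -m inch '[[0,0,0,0,0,0,4],[0,0,0,0,0,0,3.6],[0,0,0,0,0,0,3.6],[0,0,0,0,0,0,3.6],[0,0,0,0,0,0,3.6]]' 60
python3 -m inch '[[0,0,0,0,0,0,3.6],[0,0,0,0,0,0,3.6],[0,0,0,0,0,0,3.6]]'
```

```text
time_s: 3.5
tool_pos: [0.4324, -0.2615, 0.0193]
orientation: [-0.482, -3.104, -0.001]
wrist_force: [-0.2, 0.9, -0.2]
width: 0.0857
time_s: 3.92
tool_pos: [0.4321, -0.2629, 0.0126]
orientation: [0.484, 3.102, -0.001]
wrist_force: [-0.8, -0.4, 0.0]
width: 0.044
time_s: 4.33
tool_pos: [0.432, -0.2629, 0.0127]
orientation: [0.484, 3.102, -0.001]
wrist_force: [-0.5, 2.5, 13.9]
width: 0.0374
time_s: 4.58
tool_pos: [0.432, -0.2629, 0.0127]
orientation: [0.484, 3.102, -0.001]
wrist_force: [-0.3, 2.9, 13.5]
width: 0.0376
```

```bash
python3 -m inch '[[0,0,0,0,0,-0.1,3.6],[0,0,0,0,0,-0.3,3.6],[0,0,0,0,0,-0.8,3.6],[0,0,0,0,0,-2,3.6],[0,0,0,0,0,-4,3.6]]'
python3 -m inch '[[0,0,0,0,0,-4,3.6],[0,0,0,0,0,-8,3.6],[0,0,0,0,0,-11,3.6],[0,0,0,0,0,-13,3.6],[0,0,0,0,0,-14,3.6]]'
python3 -m inch '[[0,0,0,0,0,0,3.6],[0,0,0,0,0,0,3.6]]'
python3 - <<'E'
from h import *
o=telemetry.get_obs();print(o["wrist_force"],o["width"],o["tool_pos"])
s=snapshot("wrist"); np.savez("w3.npz",**s); cv2.imwrite("pics/w3.png",s["color"][150:350,180:460].repeat(2,0).repeat(2,1))
p=o["tool_pos"]; near(s,p[:2],.03,p[2]-.02,p[2]+.03,p[2]+.01)
E
```

```text
time_s: 5.0
tool_pos: [0.4309, -0.2623, 0.051]
orientation: [-0.485, -3.102, -0.002]
wrist_force: [0.1, -0.0, -0.7]
width: 0.0374
time_s: 5.42
tool_pos: [0.4319, -0.263, 0.1946]
orientation: [0.484, 3.1, -0.003]
wrist_force: [0.0, 1.0, -0.7]
width: 0.037
time_s: 5.58
tool_pos: [0.4313, -0.2625, 0.1909]
orientation: [-0.485, -3.104, -0.0]
wrist_force: [0.3, -0.1, -1.2]
width: 0.0373
[ 0.29391164 -0.08415714 -1.1738595 ] 0.037347201619124436 [ 0.43125881 -0.26251164  0.19090313]
n 4794 mean [ 0.4283 -0.2617  0.2044] med z 0.2056 circ px 316.5 270.0 60.5 -> [ 0.4354 -0.264   0.2009]
```

View pics/w3.png

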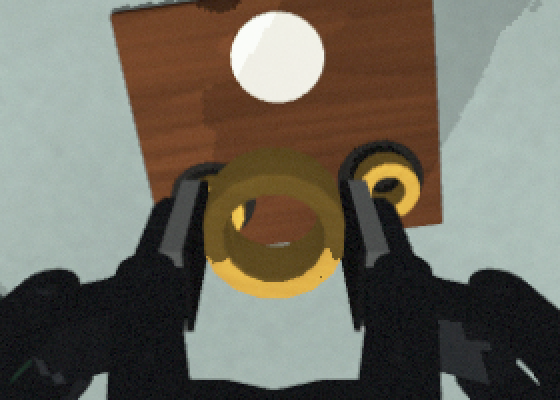

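Collar is gripped between the pads, at crop (275,220). I'll measure its centre and tilt in the hand.

Run:
```python
from h import *
s=dict(np.load("w3.npz")); p=np.array([.43126,-.26251,.1909])
hsv=cv2.cvtColor(s["color"],cv2.COLOR_BGR2HSV); m=cv2.inRange(hsv,(14,100,30),(35,255,255))
uv,P=allpts(s); k=(m[uv[:,1],uv[:,0]]>0)&(np.hypot(*(P[:,:2]-p[:2]).T)<.035)&(P[:,2]>.17)
Q=P[k];U=uv[k];print(len(Q),np.histogram(Q[:,2],bins=10))
zt=np.percentile(Q[:,2],95)
k=Q[:,2]>zt-.005; 
A=np.c_[Q[k,:2]-p[:2],np.ones(k.sum())]; f,_,_,_=np.linalg.lstsq(A,Q[k,2],rcond=None); print("top z",zt,"plane",f,"rms",np.std(A@f-Q[k,2]))
# circle fit to outer edge of top pixels + inner
img=np.zeros((400,640),np.uint8);img[U[k,1],U[k,0]]=255
cs,h=cv2.findContours(img,cv2.RETR_CCOMP,cv2.CHAIN_APPROX_NONE)
for c in cs:
    if len(c)<40: continue
    W=plane(s,c[:,0,:],f[2])[:,:2]; a=np.c_[2*W,np.ones(len(W))]; x=np.linalg.lstsq(a,(W**2).sum(1),rcond=None)[0]; print(len(c),"centre",x[:2].round(4),"r",np.sqrt(x[2]+x[:2]@x[:2]).round(4))
```

```text
3547 (array([  47,  197,  197,  222,  233,  246,  226,  529, 1640,   10]), array([0.18801012, 0.1901766 , 0.19234309, 0.19450957, 0.19667606,
       0.19884254, 0.20100903, 0.20317552, 0.205342  , 0.20750849,
       0.20967497]))
top z 0.2068577191815544 plane [0.00324505 0.00111748 0.20563613] rms 0.001139862015028793
203 centre [ 0.4309 -0.2626] r 0.0197
130 centre [ 0.4304 -0.2624] r 0.0126
```

```bash
python3 -m inch '[[0,0,0,-1.5,2.8,-0.5,3.6],[0,0,0,-3.2,6.1,-1,3.6],[0,0,0,-4.9,9.4,-1.5,3.6],[0,0,0,-6.6,12.7,-2,3.6],[0,0,0,-8.4,16,-2,3.6]]'
python3 -m inch '[[0,0,0,-1.8,3.3,0,3.6],[0,0,0,-3.6,6.6,0,3.6],[0,0,0,-5.4,9.9,0,3.6],[0,0,0,-7.2,13,0,3.6],[0,0,0,-7.8,14.5,0,3.6]]'
python3 -m inch '[[0,0,0,0,0,0,3.6],[0,0,0,0,0,0,3.6],[0,0,0,0,0,0,3.6],[0,0,0,0,0,0,3.6]]'
python3 - <<'E'
from h import *
s=snapshot("wrist"); np.savez("w4.npz",**s); o=telemetry.get_obs();print(o["tool_pos"],o["orientation"],o["width"],o["joints"])
c=s["color"];cv2.imwrite("pics/w4.png",cv2.resize(c[80:260,220:420],None,fx=3,fy=3,interpolation=cv2.INTER_CUBIC))
near(s,(.612,0),.03,.153,.175,.16);near(s,(.612,0),.03,.156,.175,.16)
hsv=cv2.cvtColor(c,cv2.COLOR_BGR2HSV)
for n,lo,hi,h in(("y",(15,90,50),(38,255,255),.141),("b",(100,110,40),(130,255,255),.125),("r",(0,110,50),(12,255,255),.109)):
    m=cv2.inRange(hsv,lo,hi);m[230:]=0;m[:60]=0;m[:,:240]=0;m[:,400:]=0
    cs=cv2.findContours(m,0,1)[0]
    if cs:
        q=max(cs,key=cv2.contourArea);(u,v),r=cv2.minEnclosingCircle(q);print(n,u,v,r,cv2.contourArea(q),plane(s,(u,v),h))
E
```

```text
time_s: 6.05
tool_pos: [0.5611, -0.1345, 0.2103]
orientation: [-0.485, -3.102, -0.001]
wrist_force: [0.3, -0.7, -0.4]
width: 0.0377
time_s: 6.47
tool_pos: [0.6807, -0.0186, 0.2083]
orientation: [-0.481, -3.102, -0.001]
wrist_force: [0.2, 0.7, -0.7]
width: 0.0373
time_s: 6.8
tool_pos: [0.6781, -0.0225, 0.2106]
orientation: [-0.486, -3.102, 0.0]
wrist_force: [-0.3, -0.4, 0.1]
width: 0.0376
[ 0.67821642 -0.02259345  0.21105228] [-4.86473083e-01 -3.10288848e+00  4.16949419e-05] 0.03726568095767168 [-1.30564296e-01  5.87204082e-01  1.43750941e+00 -7.29856037e-06
  1.11768045e+00 -1.39032789e+00]
n 57 mean [6.094e-01 1.000e-04 1.566e-01] med z 0.1565 circ px 318.2 126.5 12.6 -> [ 0.6136 -0.0009  0.16  ]
n 32 mean [0.6096 0.0014 0.1582] med z 0.1582 circ px 318.3 126.8 12.4 -> [ 0.6138 -0.0009  0.16  ]
y 316.0 229.0 20.000099182128906 146.0 [[ 0.69442392 -0.02837859  0.141     ]]
b 318.0 120.0 14.14223575592041 31.0 [[ 6.11495937e-01 -1.32091589e-04  1.25000000e-01]]
r 317.0 116.5 15.403021812438965 25.5 [[ 6.09426878e-01 -2.78803312e-04  1.09000000e-01]]
```

View pics/w4.png

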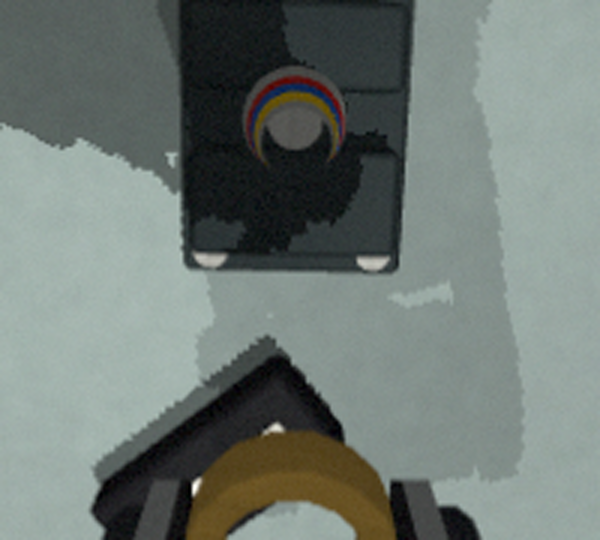

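The crop shows the taper end-on at crop (294,~135), with its front half in the gripper's shadow. I'll fit circles of known radius to the band edges to get the axis.

```bash
cat > ax.py <<'E'
from h import *
from scipy.optimize import least_squares
import sys
def axis(f,box):
    s=dict(np.load(f)); c=cv2.resize(s["color"],None,fx=4,fy=4,interpolation=cv2.INTER_CUBIC)
    hsv=cv2.cvtColor(c,cv2.COLOR_BGR2HSV).astype(int);H,S,V=hsv[...,0],hsv[...,1],hsv[...,2]
    ok=(S>70)&(V>30); cl=np.zeros(H.shape,int); cl[ok&(H>14)&(H<40)]=1; cl[ok&(H>95)&(H<135)]=2; cl[ok&((H<11)|(H>168))]=3
    x0,y0,x1,y1=box
    for a,z,r in((1,.133,10.84e-3),(2,.117,12.53e-3),(3,.101,14.21e-3)):
        pts=[]
        for u in range(4*x0,4*x1):  # topmost pixel of class per column (arc facing the camera)
            v=np.nonzero(cl[4*y0:4*y1,u]==a)[0]
            if len(v)>3: pts.append(((u+.5)/4-.5,(v[0]+4*y0+.5)/4-.5))
        if len(pts)<20: continue
        pts=np.array(pts); n=len(pts); pts=pts[int(.2*n):int(.8*n)]
        W=plane(s,pts,z)[:,:2]
        q=least_squares(lambda p:np.hypot(*(W-p).T)-r,W.mean(0)+[.01,0],loss="soft_l1",f_scale=.0005); print(f,a,n,"axis",q.x.round(4),"rms",np.sqrt(np.mean((np.hypot(*(W-q.x).T)-r)**2)).round(5))
axis("w4.npz",(296,95,338,140)); axis("w1.npz",(300,165,340,215))
E
python3 ax.py
```

```text
w4.npz 1 114 axis [ 0.6144 -0.0009] rms 7e-05
w4.npz 2 121 axis [ 0.6145 -0.001 ] rms 0.00184
w4.npz 3 134 axis [ 0.6141 -0.0009] rms 9e-05
w1.npz 1 79 axis [ 0.6147 -0.0009] rms 0.00013
w1.npz 2 90 axis [ 0.6148 -0.0008] rms 0.00014
w1.npz 3 99 axis [ 0.6142 -0.0007] rms 0.00011
```

```bash
python3 -m inch '[[0,0,0,2.5,0,0,3.6],[0,0,0,5,0.1,0,3.6],[0,0,0,6.3,0.1,1,3.6],[0,0,0,6.7,0.15,2.8,3.6],[0,0,0,6.7,0.15,4,3.6]]'
python3 -m inch '[[0,0,0,0,0,0,3.6],[0,0,0,0,0,0,3.6],[0,0,0,0,0,0,3.6],[0,0,0,0,0,0,3.6]]'
python3 - <<'E'
from h import *
o=telemetry.get_obs();print(o["tool_pos"],o["wrist_force"],o["width"],(100*tool((.6149,-.0009,.145))).round(3))
E
```

```text
time_s: 7.27
tool_pos: [0.6139, -0.0001, 0.1712]
orientation: [0.486, 3.104, 0.0]
wrist_force: [1.6, -0.3, -0.8]
width: 0.0375
time_s: 7.6
tool_pos: [0.6159, -0.0001, 0.1723]
orientation: [0.485, 3.102, 0.0]
wrist_force: [0.8, 0.1, -0.3]
width: 0.0377
[ 6.15868830e-01 -7.30404122e-05  1.72342965e-01] [ 0.83428257  0.10603066 -0.34022344] 0.03767267242356493 [ 0.071 -0.109  2.734]
```

```bash
python3 -m inch '[[0,0,0,0.07,-0.11,0.2,3.6],[0,0,0,0.07,-0.11,0.5,3.6],[0,0,0,0.07,-0.11,0.8,3.6],[0,0,0,0.07,-0.11,1.1,3.6],[0,0,0,0.07,-0.11,1.3,3.6]]'
python3 -m inch '[[0,0,0,0,0,0.2,3.6],[0,0,0,0,0,0.4,3.6],[0,0,0,0,0,0.6,3.6],[0,0,0,0,0,0.8,3.6],[0,0,0,0,0,0.9,3.6]]'
```

```text
time_s: 8.02
tool_pos: [0.6143, -0.0006, 0.1579]
orientation: [-0.485, -3.104, -0.0]
wrist_force: [0.7, 0.0, -0.8]
width: 0.0377
time_s: 8.43
tool_pos: [0.6144, -0.0005, 0.1491]
orientation: [-0.485, -3.104, -0.0]
wrist_force: [1.1, -0.8, -1.4]
width: 0.0377
```

```bash
python3 -m inch '[[0,0,0,0,0,0.08,3.6],[0,0,0,0,0,0.16,3.6],[0,0,0,0,0,0.24,3.6],[0,0,0,0,0,0.32,3.6],[0,0,0,0,0,0.4,3.6]]'
python3 -m inch '[[0,0,0,0,0,0.03,3.6],[0,0,0,0,0,0.06,3.6],[0,0,0,0,0,0.09,3.6],[0,0,0,0,0,0.12,3.6],[0,0,0,0,0,0.15,3.6]]'
```

```text
time_s: 8.85
tool_pos: [0.6145, -0.0006, 0.1454]
orientation: [0.485, 3.104, 0.0]
wrist_force: [-0.5, 0.2, -0.5]
width: 0.0372
time_s: 9.27
tool_pos: [0.6144, -0.0006, 0.1439]
orientation: [0.485, 3.104, 0.0]
wrist_force: [-1.1, -0.1, -1.0]
width: 0.0368
```

```bash
python3 -m inch '[[0,0,0,0,0,0.03,3.6],[0,0,0,0,0,0.06,3.6],[0,0,0,0,0,0.09,3.6],[0,0,0,0,0,0.12,3.6],[0,0,0,0,0,0.15,3.6]]'
```

```text
time_s: 9.68
tool_pos: [0.6144, -0.0006, 0.1424]
orientation: [0.485, 3.104, 0.0]
wrist_force: [-0.9, -0.6, -0.5]
width: 0.0374
```

```bash
python3 -m inch '[[0,0,0,0,0,0.04,3.6],[0,0,0,0,0,0.08,3.6],[0,0,0,0,0,0.12,3.6],[0,0,0,0,0,0.16,3.6],[0,0,0,0,0,0.2,3.6]]'
```

```text
time_s: 10.1
tool_pos: [0.6144, -0.0006, 0.1404]
orientation: [-0.485, -3.104, -0.0]
wrist_force: [0.3, 0.2, -0.6]
width: 0.0374
```

```bash
python3 -m inch '[[0,0,0,0,0,0.04,3.6],[0,0,0,0,0,0.08,3.6],[0,0,0,0,0,0.12,3.6],[0,0,0,0,0,0.16,3.6],[0,0,0,0,0,0.2,3.6]]'
```

```text
time_s: 10.52
tool_pos: [0.6145, -0.0006, 0.1384]
orientation: [0.485, 3.104, 0.0]
wrist_force: [-0.7, 0.3, 0.1]
width: 0.0372
```

```bash
python3 -m inch '[[0,0,0,0,0,0.1,3.6],[0,0,0,0,0,0.2,3.6],[0,0,0,0,0,0.3,3.6],[0,0,0,0,0,0.4,3.6],[0,0,0,0,0,0.5,3.6]]'
```

```text
time_s: 10.93
tool_pos: [0.6144, -0.0006, 0.1333]
orientation: [-0.485, -3.104, -0.0]
wrist_force: [-0.9, 0.0, -1.1]
width: 0.0377
```

```bash
python3 -m inch '[[0,0,0,0,0,0.05,3.6],[0,0,0,0,0,0.1,3.6],[0,0,0,0,0,0.15,3.6],[0,0,0,0,0,0.2,3.6],[0,0,0,0,0,0.25,3.6]]'
```

```text
time_s: 11.35
tool_pos: [0.6145, -0.0006, 0.1309]
orientation: [0.485, 3.104, 0.0]
wrist_force: [-0.0, -0.5, -0.4]
width: 0.0375
```

```bash
python3 -m inch '[[0,0,0,0,0,0.04,3.6],[0,0,0,0,0,0.08,3.6],[0,0,0,0,0,0.12,3.6],[0,0,0,0,0,0.16,3.6],[0,0,0,0,0,0.2,3.6]]'
```

```text
time_s: 11.77
tool_pos: [0.6144, -0.0006, 0.1289]
orientation: [-0.485, -3.104, -0.0]
wrist_force: [-0.0, -1.0, -1.3]
width: 0.0372
```

```bash
python3 -m inch '[[0,0,0,0,0,0.03,3.6],[0,0,0,0,0,0.06,3.6],[0,0,0,0,0,0.09,3.6],[0,0,0,0,0,0.12,3.6],[0,0,0,0,0,0.15,3.6]]'
```

```text
time_s: 12.18
tool_pos: [0.6145, -0.0006, 0.1274]
orientation: [0.485, 3.104, 0.0]
wrist_force: [-0.7, 0.6, -0.6]
width: 0.0376
```

```bash
python3 -m inch '[[0,0,0,0,0,0.03,3.6],[0,0,0,0,0,0.06,3.6],[0,0,0,0,0,0.09,3.6],[0,0,0,0,0,0.12,3.6],[0,0,0,0,0,0.15,3.6]]'
```

```text
time_s: 12.6
tool_pos: [0.6145, -0.0006, 0.1259]
orientation: [0.485, 3.104, 0.0]
wrist_force: [0.8, -0.6, -1.3]
width: 0.0371
```

```bash
python3 -m inch '[[0,0,0,0,0,0.03,3.6],[0,0,0,0,0,0.06,3.6],[0,0,0,0,0,0.09,3.6],[0,0,0,0,0,0.12,3.6],[0,0,0,0,0,0.15,3.6]]'
```

```text
time_s: 13.02
tool_pos: [0.6144, -0.0006, 0.1244]
orientation: [-0.485, -3.104, -0.0]
wrist_force: [-0.1, 0.3, -0.5]
width: 0.0376
```

```bash
python3 -m inch '[[0,0,0,0,0,0.08,3.6],[0,0,0,0,0,0.16,3.6],[0,0,0,0,0,0.24,3.6],[0,0,0,0,0,0.32,3.6],[0,0,0,0,0,0.4,3.6]]'
```

```text
time_s: 13.43
tool_pos: [0.6144, -0.0005, 0.1203]
orientation: [-0.485, -3.104, -0.0]
wrist_force: [-0.6, -0.8, -1.0]
width: 0.0372
```

```bash
python3 -m inch '[[0,0,0,0,0,0.08,3.6],[0,0,0,0,0,0.16,3.6],[0,0,0,0,0,0.24,3.6],[0,0,0,0,0,0.32,3.6],[0,0,0,0,0,0.4,3.6]]'
```

```text
time_s: 13.85
tool_pos: [0.6143, -0.0006, 0.1164]
orientation: [-0.485, -3.104, -0.0]
wrist_force: [-1.2, -0.9, -0.6]
width: 0.0371
```

```bash
python3 -m inch '[[0,0,0,0,0,0.03,3.6],[0,0,0,0,0,0.06,3.6],[0,0,0,0,0,0.09,3.6],[0,0,0,0,0,0.12,3.6],[0,0,0,0,0,0.15,3.6]]'
```

```text
time_s: 14.27
tool_pos: [0.6143, -0.0006, 0.1149]
orientation: [-0.485, -3.104, -0.0]
wrist_force: [-2.4, -0.3, 0.1]
width: 0.0373
```

```bash
python3 -m inch '[[0,0,0,0,0,0.03,3.6],[0,0,0,0,0,0.06,3.6],[0,0,0,0,0,0.09,3.6],[0,0,0,0,0,0.12,3.6],[0,0,0,0,0,0.15,3.6]]'
```

```text
time_s: 14.68
tool_pos: [0.6143, -0.0006, 0.1134]
orientation: [-0.485, -3.104, -0.0]
wrist_force: [-3.2, -0.9, 2.8]
width: 0.0372
```

```bash
python3 -m inch '[[0,0,0,0.04,-0.01,0.02,3.6],[0,0,0,0.04,-0.01,0.04,3.6],[0,0,0,0.04,-0.01,0.04,3.6],[0,0,0,0.04,-0.01,0.04,3.6]]'
```

```text
time_s: 15.02
tool_pos: [0.6141, -0.0005, 0.113]
orientation: [0.485, 3.104, 0.0]
wrist_force: [-2.2, 0.5, 0.1]
width: 0.0372
```

```bash
python3 -m inch '[[0,0,0,0,0,0.02,3.6],[0,0,0,0,0,0.04,3.6],[0,0,0,0,0,0.05,3.6],[0,0,0,0,0,0.05,3.6]]'
```

```text
time_s: 15.35
tool_pos: [0.6141, -0.0005, 0.1125]
orientation: [0.485, 3.104, 0.0]
wrist_force: [-2.2, -0.5, 0.8]
width: 0.0376
```

```bash
python3 -m inch '[[0,0,0,0.03,-0.01,0.02,3.6],[0,0,0,0.03,-0.01,0.04,3.6],[0,0,0,0.03,-0.01,0.05,3.6],[0,0,0,0.03,-0.01,0.05,3.6]]'
```

```text
time_s: 15.68
tool_pos: [0.6138, -0.0005, 0.112]
orientation: [0.485, 3.104, 0.0]
wrist_force: [-0.2, 0.1, -0.5]
width: 0.0373
```

```bash
python3 -m inch '[[0,0,0,0,0,0.02,3.6],[0,0,0,0,0,0.04,3.6],[0,0,0,0,0,0.05,3.6],[0,0,0,0,0,0.05,3.6]]'
```

```text
time_s: 16.02
tool_pos: [0.6137, -0.0006, 0.1115]
orientation: [0.485, 3.104, 0.0]
wrist_force: [-0.5, 0.6, -0.7]
width: 0.0373
```

```bash
python3 -m inch '[[0,0,0,0,0,0.02,3.6],[0,0,0,0,0,0.04,3.6],[0,0,0,0,0,0.05,3.6],[0,0,0,0,0,0.05,3.6]]'
```

```text
time_s: 16.35
tool_pos: [0.6137, -0.0006, 0.111]
orientation: [-0.485, -3.104, -0.0]
wrist_force: [-0.4, 0.0, 0.3]
width: 0.0373
```

```bash
python3 -m inch '[[0,0,0,0,0,0.02,3.6],[0,0,0,0,0,0.04,3.6],[0,0,0,0,0,0.06,3.6],[0,0,0,0,0,0.06,3.6]]'
```

```text
time_s: 16.68
tool_pos: [0.6137, -0.0005, 0.1105]
orientation: [-0.485, -3.104, -0.0]
wrist_force: [-1.3, -0.7, 0.0]
width: 0.0373
```

```bash
python3 -m inch '[[0,0,0,0,0,0.02,3.6],[0,0,0,0,0,0.04,3.6],[0,0,0,0,0,0.04,3.6]]'
```

```text
time_s: 16.93
tool_pos: [0.6137, -0.0005, 0.1101]
orientation: [0.485, 3.104, 0.0]
wrist_force: [-1.9, 0.3, 0.8]
width: 0.0377
```

```bash
python3 -m inch '[[0,0,0,0,0,0.02,3.6],[0,0,0,0,0,0.04,3.6],[0,0,0,0,0,0.04,3.6]]'
```

```text
time_s: 17.18
tool_pos: [0.6137, -0.0006, 0.1097]
orientation: [0.485, 3.104, 0.0]
wrist_force: [-1.0, -0.2, 1.9]
width: 0.0372
```

```bash
python3 -m inch '[[0,0,0,0.02,0,0.03,3.6],[0,0,0,0.02,0,0.05,3.6],[0,0,0,0.02,0,0.05,3.6]]'
```

```text
time_s: 17.43
tool_pos: [0.6137, -0.0005, 0.1093]
orientation: [0.485, 3.103, 0.0]
wrist_force: [-1.4, -0.4, 4.7]
width: 0.0378
```

```bash
python3 -m inch '[[0,0,0,0,0,0.02,3.6],[0,0,0,0,0,0.04,3.6],[0,0,0,0,0,0.04,3.6]]'
```

```text
time_s: 17.68
tool_pos: [0.6137, -0.0005, 0.109]
orientation: [0.485, 3.103, 0.0]
wrist_force: [-1.4, -1.2, 5.9]
width: 0.0374
```

```bash
python3 -m inch '[[0,0,0,0,0,0.02,3.6],[0,0,0,0,0,0.04,3.6],[0,0,0,0,0,0.04,3.6]]'
```

```text
time_s: 17.93
tool_pos: [0.6137, -0.0005, 0.1088]
orientation: [0.485, 3.103, 0.0]
wrist_force: [-2.4, -1.8, 7.4]
width: 0.0375
```

```bash
python3 -m inch '[[0,0,0,0,0,0.03,3.6],[0,0,0,0,0,0.06,3.6],[0,0,0,0,0,0.06,3.6]]'
```

```text
time_s: 18.18
tool_pos: [0.6137, -0.0005, 0.1085]
orientation: [0.484, 3.103, 0.0]
wrist_force: [-2.7, -0.4, 9.8]
width: 0.0374
```

```bash
python3 -m inch '[[0,0,0,0,0,0.01,3.6],[0,0,0,0,0,0.02,3.6],[0,0,0,0,0,0.02,3.6]]'
```

```text
time_s: 18.43
tool_pos: [0.6138, -0.0006, 0.1084]
orientation: [0.484, 3.103, 0.0]
wrist_force: [-4.0, -0.4, 10.3]
width: 0.0373
```

```bash
python3 -m inch '[[0,0,0,0,0,0,3.6],[0,0,0,0,0,0,3.6],[0,0,0,0,0,0,3.6],[0,0,0,0,0,0,3.6]]'; python3 -m inch '[[0,0,0,0,0,0,3.6],[0,0,0,0,0,0,3.6],[0,0,0,0,0,0,3.6],[0,0,0,0,0,0,3.6]]'
python3 - <<'E'
from h import *
s=snapshot("scene");c=s["color"];cv2.imwrite("pics/s5.png",cv2.resize(c[170:270,290:410],None,fx=5,fy=5,interpolation=cv2.INTER_CUBIC))
E
```

```text
time_s: 18.77
tool_pos: [0.6138, -0.0006, 0.1084]
orientation: [0.485, 3.103, 0.0]
wrist_force: [-3.3, 0.1, 11.1]
width: 0.0372
time_s: 19.1
tool_pos: [0.6138, -0.0006, 0.1084]
orientation: [0.484, 3.103, 0.0]
wrist_force: [-4.0, -0.6, 11.9]
width: 0.0375
```

View pics/s5.png

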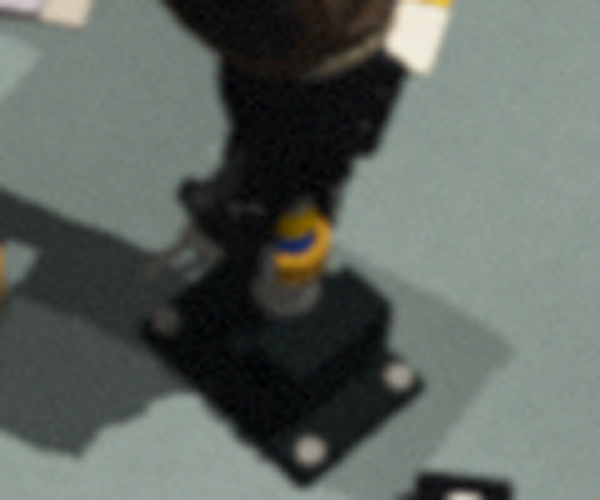

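Collar is well down the taper in the red zone, with blue showing above it at crop (297,243). It has been held at 10–12 N for over 0.6 s, so I'll release and rise.

```bash
python3 -m inch '[[0,0,0,0,0,0,4],[0,0,0,0,0,0,5],[0,0,0,0,0,0,6.5],[0,0,0,0,0,0,8.54],[0,0,0,0,0,0,8.54]]'
python3 -m inch '[[0,0,0,0,0,0,8.54],[0,0,0,0,0,-1,8.54],[0,0,0,0,0,-3.5,8.54],[0,0,0,0,0,-7,8.54],[0,0,0,0,0,-11,8.54]]'
python3 -m inch '[[0,0,0,-2.5,0,-1,8.54],[0,0,0,-5,0,-1,8.54],[0,0,0,-7,0,-1,8.54],[0,0,0,-7,0,-1,8.54],[0,0,0,-7,0,-1,8.54]]'
python3 - <<'E'
from h import *
s=snapshot("wrist");np.savez("w6.npz",**s);o=telemetry.get_obs();print(o["tool_pos"],o["wrist_force"])
c=s["color"];cv2.imwrite("pics/w6.png",c)
t=np.array((.6144,-.0009))
uv,P=allpts(s);k=(np.hypot(*(P[:,:2]-t).T)<.021)&(np.hypot(*(P[:,:2]-t).T)>.0145)&(P[:,2]>.09)
Q=P[k];A=np.c_[Q[:,:2]-t,np.ones(len(Q))];f=np.linalg.lstsq(A,Q[:,2],rcond=None)[0];g=abs(A@f-Q[:,2])<.003;f=np.linalg.lstsq(A[g],Q[g,2],rcond=None)[0]
print(len(Q),"median top",np.median(Q[:,2]),"plane",f)
p=near(s,(.54,.235),.03,.045,.065,.0545)
E
```

```text
time_s: 19.57
tool_pos: [0.6135, -0.0005, 0.1072]
orientation: [-0.485, -3.104, -0.0]
wrist_force: [-0.7, 0.7, 0.7]
width: 0.0836
time_s: 19.98
tool_pos: [0.6128, -0.0004, 0.2182]
orientation: [-0.484, -3.101, 0.0]
wrist_force: [1.7, -0.6, -0.4]
width: 0.0854
time_s: 20.4
tool_pos: [0.6803, -0.022, 0.2276]
orientation: [-0.485, -3.104, -0.0]
wrist_force: [-0.2, 0.0, -0.1]
width: 0.0851
[ 0.67970861 -0.02176445  0.22756093] [0.58713308 0.42157384 0.71641906]
793 median top 0.1239547725590552 plane [0.00395631 0.00257209 0.12389483]
n 0 mean [nan nan nan] med z nan circ px 0.0 0.0 0.0 -> [ 0.392  -0.2815  0.0545]h.py:23: RuntimeWarning: Mean of empty slice.
  (u,v),rad=cv2.minEnclosingCircle(uv[m].astype(np.float32)); print("n",m.sum(),"mean",P[m].mean(0).round(4),"med z",np.median(P[m,2]).round(4),"circ px",round(u,1),round(v,1),round(rad,1),"->",plane(s,(u,v),h)[0].round(4)); return uv[m],P[m]
  ret = um.true_divide(
  return _methods._mean(a, axis=axis, dtype=dtype,
  ret = ret.dtype.type(ret / rcount)
```

View pics/w6.png

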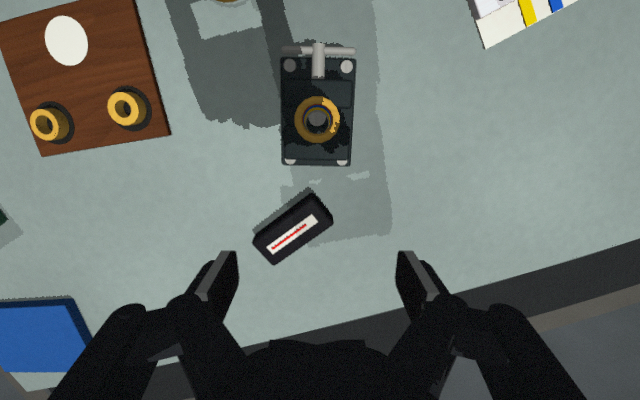

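The collar stands square at (318,120) with its top at z=0.1239. That puts the underside 30.9 mm above the jaws, in the red band, so the pointer goes to red at 0.105. The black-spot collars are still on their spots. Moving over the large track's pointer.

```bash
python3 -m inch '[[0,0,0,2,2,0,8.54],[0,0,0,4.9,4.7,0,8.54],[0,0,0,7.8,7.5,0,8.54],[0,0,0,10.7,10.3,0,8.54],[0,0,0,13.6,13.1,0.5,8.54]]'
python3 -m inch '[[0,0,-5.8,2.8,2.7,1,8.54],[0,0,-11.6,5.3,5.2,1.8,8.54],[0,0,-17.4,6.6,6.4,2,8.54],[0,0,-23.2,6.8,6.6,2,8.54],[0,0,-28.9,6.8,6.6,2,8.54]]'
python3 -m inch '[[0,0,0,0,0,0,8.54],[0,0,0,0,0,0,8.54],[0,0,0,0,0,0,8.54]]'
python3 - <<'E'
from h import *
s=snapshot("wrist");np.savez("w7.npz",**s);o=telemetry.get_obs();print(o["tool_pos"],Ro.from_rotvec(o["orientation"]).as_matrix().round(3).tolist(),o["joints"])
cv2.imwrite("pics/w7.png",s["color"])
uv,P=near(s,(.544,.230),.035,.047,.065,.0545)
r=cv2.minAreaRect(uv.astype(np.float32));print(r,plane(s,r[0],.0545))
hsv=cv2.cvtColor(s["color"],cv2.COLOR_BGR2HSV)
for n,lo,hi in(("y",(20,120,120),(35,255,255)),("b",(100,120,60),(130,255,255)),("r",(0,150,80),(10,255,255))):
    for c in cv2.findContours(cv2.inRange(hsv,lo,hi),0,1)[0]:
        if cv2.contourArea(c)>60: q=cv2.minAreaRect(c); print(n,np.round(q[0],1),np.round(q[1],1),plane(s,q[0],.005).round(4),depth(s,q[0])[0,2].round(4))
E
```

```text
time_s: 20.87
tool_pos: [0.5888, 0.1459, 0.2238]
orientation: [0.485, 3.103, 0.001]
wrist_force: [0.4, -0.4, 1.5]
width: 0.0851
time_s: 21.28
tool_pos: [0.544, 0.2295, 0.2029]
orientation: [0.317, -3.125, -0.0]
wrist_force: [-0.2, -0.6, -0.2]
width: 0.0855
time_s: 21.53
tool_pos: [0.5457, 0.2278, 0.2028]
orientation: [-0.3, 3.127, 0.0]
wrist_force: [0.1, -0.3, -0.1]
width: 0.0853
[0.5458206  0.22769534 0.20275749] [[-0.982, -0.19, 0.0], [-0.19, 0.982, 0.0], [-0.0, 0.0, -1.0]] [ 2.83513628e-01  4.73068583e-01  1.67712653e+00  1.05874715e-04
  9.91229702e-01 -1.47887336e+00]
n 467 mean [0.541  0.2388 0.0539] med z 0.0543 circ px 327.0 180.5 14.0 -> [0.5409 0.2388 0.0545]
((327.0, 180.5), (25.0, 18.0), 90.0) [[0.54085034 0.23879758 0.0545    ]]
y [ 60.  228.1] [43.8 29.8] [[ 0.6929 -0.1115  0.005 ]] 0.1316
y [346.5 199. ] [22. 11.] [[0.5736 0.2732 0.005 ]] 0.0051
y [348.5 140.5] [27. 11.] [[0.4999 0.2588 0.005 ]] 0.0056
y [89.4 33.9] [37.5 65. ] [[ 0.4363 -0.0538  0.005 ]] 0.038
b [ 60.7 227.7] [27.6 16. ] [[ 0.692  -0.1102  0.005 ]] 0.129
b [373.5 199. ] [22. 11.] [[0.5669 0.3077 0.005 ]] 0.0059
b [377.1 140.3] [11.4 27.3] [[0.4929 0.2928 0.005 ]] 0.0061
b [337.5  15.8] [25.1  9.2] [[0.3716 0.2174 0.005 ]] 0.0035
r [400.1 199. ] [10.3 23.1] [[0.5602 0.3417 0.005 ]] 0.0049
r [405.8 140. ] [11.  27.1] [[0.4857 0.327  0.005 ]] 0.0043
r [361.8  12.9] [25.6  9.5] [[0.3637 0.2424 0.005 ]] 0.0041
```

View pics/w7.png

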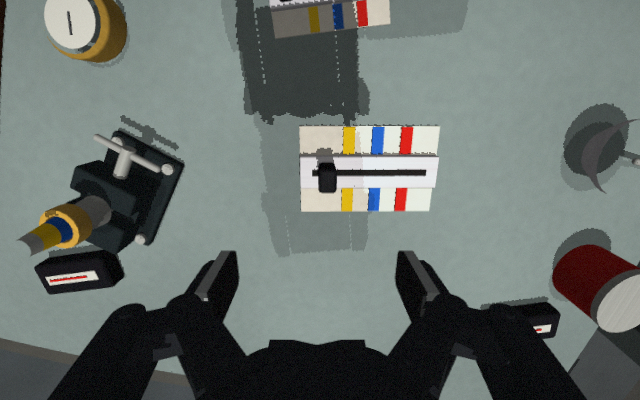

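The pointer is at (327,180), with its centre at (0.541,0.239), so it reads about 0.0075. The tool's y axis lies along the track. I'll lower onto it, grip lightly and slide it.

```bash
python3 -m inch '[[0,0,0,0.3,1.2,3.5,8.54],[0,0,0,0.3,1.2,7.4,8.54],[0,0,0,0.3,1.2,11,8.54],[0,0,0,0.3,1.2,14.5,8.54],[0,0,0,0.3,1.2,16.8,8.54]]' 20
python3 -m inch '[[0,0,0,0,0,0.3,5],[0,0,0,0,0,0.3,3],[0,0,0,0,0,0.3,2.3],[0,0,0,0,0,0.3,1.9],[0,0,0,0,0,0.3,1.9]]' 20
python3 -m inch '[[0,0,0,0,0,0,1.8],[0,0,0,0,0,0,1.8],[0,0,0,0,0,0,1.8],[0,0,0,0,0,0,1.8]]' 20
```

```text
time_s: 22.0
tool_pos: [0.5397, 0.2385, 0.0316]
orientation: [0.301, -3.124, 0.001]
wrist_force: [0.4, 1.0, -0.0]
width: 0.0856
time_s: 22.42
tool_pos: [0.5415, 0.2394, 0.0333]
orientation: [-0.304, 3.124, 0.001]
wrist_force: [0.5, 0.2, 0.3]
width: 0.0256
time_s: 22.75
tool_pos: [0.5414, 0.2394, 0.0332]
orientation: [-0.305, 3.124, 0.001]
wrist_force: [-0.8, -0.4, 6.8]
width: 0.0192
```

```bash
python3 -m inch '[[0,0,0,0,0.8,0,1.8],[0,0,0,0,2,0,1.8],[0,0,0,0,3.2,0,1.8],[0,0,0,0,4.4,0,1.8],[0,0,0,0,5.6,0,1.8]]'
python3 -m inch '[[0,0,0,0,1.2,0,1.8],[0,0,0,0,2.4,0,1.8],[0,0,0,0,3.4,0,1.8],[0,0,0,0,4.05,0,1.8],[0,0,0,0,4.05,0,1.8]]'
python3 -m inch '[[0,0,0,0,0,0,1.8],[0,0,0,0,0,0,1.8],[0,0,0,0,0,0,1.8]]'
```

```text
time_s: 23.17
tool_pos: [0.5304, 0.2947, 0.0332]
orientation: [-0.305, 3.124, 0.001]
wrist_force: [0.5, -1.2, 5.5]
width: 0.0196
time_s: 23.58
tool_pos: [0.5224, 0.3354, 0.0332]
orientation: [-0.306, 3.124, 0.002]
wrist_force: [-0.8, 2.1, 6.8]
width: 0.0197
time_s: 23.83
tool_pos: [0.5226, 0.3345, 0.0332]
orientation: [-0.305, 3.124, 0.002]
wrist_force: [-2.1, 1.1, 5.7]
width: 0.0196
```

Now open, rise straight up, and check.

```bash
python3 -m inch '[[0,0,0,0,0,0,2.5],[0,0,0,0,0,0,4],[0,0,0,0,0,0,6],[0,0,0,0,0,0,8.54],[0,0,0,0,0,0,8.54]]'
python3 -m inch '[[0,0,0,0,0,-1,8.54],[0,0,0,0,0,-4,8.54],[0,0,0,0,0,-8,8.54],[0,0,0,0,0,-12,8.54],[0,0,0,0,0,-15,8.54]]'
python3 -m inch '[[0,0,0,0,0,-2,8.54],[0,0,0,0,0,-2,8.54],[0,0,0,0,0,-2,8.54],[0,0,0,0,0,-2,8.54]]'
python3 - <<'E'
from h import *
s=snapshot("wrist");np.savez("w8.npz",**s);o=telemetry.get_obs();print(o["time_s"],o["tool_pos"],o["wrist_force"],o["width"])
uv,P=near(s,(.523,.334),.035,.047,.065,.0545)
r=cv2.minAreaRect(uv.astype(np.float32));p=plane(s,r[0],.0545)[0];print(p)
hsv=cv2.cvtColor(s["color"],cv2.COLOR_BGR2HSV);R=[]
for c in cv2.findContours(cv2.inRange(hsv,(0,150,80),(10,255,255)),0,1)[0]:
    if cv2.contourArea(c)>60: q=cv2.minAreaRect(c); w=plane(s,q[0],.005)[0]; print("r",np.round(q[0],1),w.round(4))
for n in("top","scene"):
    t=snapshot(n); np.savez(n+"1.npz",**t)
    cv2.imwrite(f"pics/{n}1.png",t["color"])
a=cv2.imread("pics/top1.png")[130:290,90:470];cv2.imwrite("pics/fin.png",cv2.resize(a,None,fx=2.1,fy=2.1,interpolation=cv2.INTER_CUBIC))
a0=dict(np.load("top0.npz"))["color"]; d=cv2.absdiff(a0,cv2.imread("pics/top1.png")).max(2)
print("barometer diff",d[235:270,322:355].mean(),"therm",d[128:160,330:372].mean(),d[136:165,108:152].mean(),"black collars",d[207:233,390:447].mean(),"floor ref",d[100:120,200:260].mean())
E
```

```text
time_s: 24.25
tool_pos: [0.522, 0.3338, 0.0316]
orientation: [0.305, -3.127, -0.0]
wrist_force: [0.2, 0.6, 0.0]
width: 0.072
time_s: 24.67
tool_pos: [0.5223, 0.334, 0.1855]
orientation: [-0.305, 3.124, 0.002]
wrist_force: [-0.2, 0.2, 0.1]
width: 0.0854
time_s: 25.0
tool_pos: [0.5216, 0.3336, 0.2012]
orientation: [0.305, -3.126, 0.0]
wrist_force: [-0.0, -0.2, -0.3]
width: 0.0853
25.05 [0.52155705 0.33357244 0.20060756] [-0.45843147 -0.24285228  0.24938764] 0.085171766789546
n 455 mean [0.5217 0.3348 0.054 ] med z 0.0544 circ px 317.5 183.7 13.9 -> [0.5217 0.3351 0.0545]
[0.52155131 0.33451357 0.0545    ]
r [317.  204.5] [0.5634 0.3429 0.005 ]
r [317. 143.] [0.4857 0.3275 0.005 ]
r [261.8  16.2] [0.3637 0.2429 0.005 ]
barometer diff 20.63030303030303 therm 17.229166666666668 19.50705329153605 black collars 16.397435897435898 floor ref 22.964166666666667
```

View pics/fin.png

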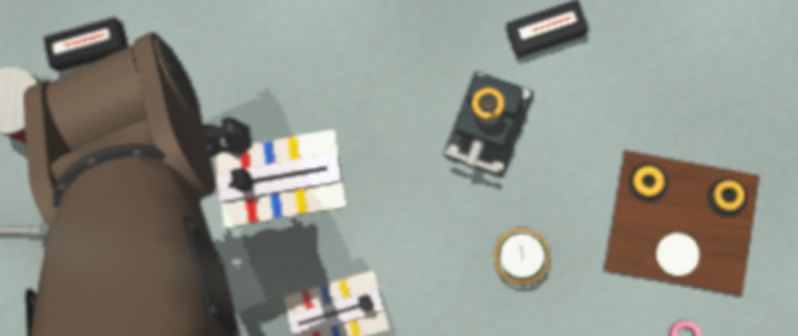

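The final view shows the pointer at red (crop ~(240,180)) and the collar on the taper (488,103). The black-spot collars, the barometer and the thermometer are where they were. The pointer is about 1 mm from red along the track.

```bash
python3 -c "
from workcell import ctrl; print(ctrl.hand_in())"
```

```text
the job is handed in; nothing more can be done
None
```

The collar from the white spot is sized as **red** and left on the taper. The tally pointer stands at the red mark, and the job was handed in at about 25 s. No verdict was reported.

- **Collar:** I slid it down until it stopped and held 10–12 N for just over half a second, then released it. Measured afterwards, its underside is 30.9 mm above the jaws (nominal red stop 34 mm, less the press-in) and it is square within about 0.005 rad. During the hold there was also up to 4 N sideways from a slight off-centre of the gripper. I did not measure its centring again after release.
- **Colour reading:** red comes from the measured stop height. The scene picture agrees, with the blue band showing above the collar, but I did not see the red band itself under the lower edge.
- **Pointer:** I gripped it on the larger of the two tracks and slid it. The last wrist image puts it within about 1 mm of the red mark.
- **Others:** in the last top view the two black-spot collars, the barometer and the thermometer look unmoved. A before/after image comparison did not help, because the lighting changed across the whole picture (plain shelf 23 grey levels, the objects 16–21). The arm was clear, with its tip 0.20 m above the shelf.

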